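# Swing the DIN rail square against its stop

## Task

On the cabinet mounting plate the long mounting rail is held by a single bolt at one end and lies askew. Swing its free end round until the rail rests against the small stop block, ready for its second screw, and leave it there. Leave the short bolted rail as it is.

Things in the scene. Friction and masses are not known exactly. Their poses are not given: they have to be found in the camera images.
- long_rail (a joint): swing of the long rail about its bolt, rad: 0 when its side lies against the stop, growing counter-clockwise seen from above; starts at 0.28 to 0.64. Steel top-hat rail 255 mm long, 35 wide, 15 high, channel open upward, on a grey plate 4 mm thick: its sides span heights 4 to 19 mm above the table. Friction about 1.5 N at the free end, no spring: it stays where it is left.
- rail_pin (a point): the bolt on which the long rail turns, fixed on the plate: point on the upright turning axis, on the rail's centre line at the height of its top. The rail runs from 20 mm behind this axis to 235 mm beyond it. The side where the rail is pushed is free for at least 60 mm out.
- rail_free_end (a point): middle of the long rail's free end, at its top, 235 mm from the bolt; the line from rail_pin to here is the rail's centre line. The stop is a fixed aluminium block 14 x 30 mm, 25 mm high, on the clockwise side of the rail; with the rail home it touches the rail's side from 205 to 235 mm from the bolt.
- short_rail_end (a point): middle of the free end of the short rail, at its top: a like rail 130 mm long on its own bolt, farther back on the plate, beyond the stop, also askew and easily turned; it must stay as it is. (A loose offcut of rail on the table is only lying about.)

How it is judged:
At the end, for the whole second after the job is handed in: The long rail rests within 0.055 rad of the stop (its free end within about 13 mm of home) and is still; the end of the short rail is within 15 mm of where it was (value of joint long_rail below 0.055 rad and velocity of joint long_rail between -0.05 and 0.05 rad/s and distance of short_rail_end from where it was at the start of the episode below 0.015 m); the robot touches nothing.
It fails at once if the short rail is swung (its end more than 15 mm from its start) (distance of short_rail_end from where it was at the start of the episode above 0.015 m).
It also fails if it takes over 32 s, if anything falls off the work surface, if the arm or the gripper's body presses on something with over 40 N, if the wrist force passes 120 N, or if a joint passes its speed limit or range.

## Robot

A 7-joint arm with a two-finger parallel gripper is mounted at the origin on the work surface. World frame = base frame: x ahead of the robot, y to its left, z up, the work surface at z = 0. Lengths are in m, angles in rad, forces in N, time in s.
With the tool pointing down it reaches from about 0.425 to 0.925 m from the base axis. Payload 6.8 kg.
Tool frame: the origin (TCP) lies midway between the tips of the shut fingers; the grasp point (between the pads) lies 19 mm behind it; z points along the fingers, y is the line along which they close (so a half turn about z gives the same grasp; the last joint's range is limited). The gripper opens to 85 mm and grips with 20 to 120 N. Pads are 22 mm wide; open, the fingers measure 114 mm over their backs; the gripper's body (76 mm by 85 mm) begins 54 mm behind the grasp point. The pads swing forward as they close: fully open they stand 13 mm farther back than shut.
Start: joints at [-1.268, 0.477, 0.022, 1.555, -0.011, 1.109, -0.083], TCP at [0.27, 0.619, 0.194] pointing down, gripper open.
Joint ranges: [-2.96, 2.96], [-0.34, 2.1], [-1.41, 1.46], [0.24, 2.44], [-1.37, 4.51], [0.17, 1.92], [-2.96, 2.96]. Speed limits (rad/s): [2.39, 2.39, 3.14, 3.14, 3.14, 3.14, 3.14].

## Interface

Orientations are given as a unit quaternion [w, x, y, z].
In Python, from plant import * gives the robot as it stands.
- The arm moves only by the tool step_arm, never from a script. Its argument "series" is a list of rows, each a list of 3 entries, a list of its own where there are three numbers: the shift along the world's x, y, z scaled (see below), then the turn, a rotation vector about the world's x, y, z scaled (see below), then the opening in per cent of the stroke, from 0 (shut) to 100 (fully open). A call has 1 to 10 rows; each row is the pose to reach, as a shift and turn from the pose commanded when the call began, turning the shorter way round; what a row does not reach only later rows make up. The controller multiplies each number of a shift by 25 cm and each number of a turn by 360 degrees. A row lasts 1/8 s, in which the tool goes at most 62.5 mm and 10.7 degrees, less where a joint would pass 70% of its speed; a pose out of reach is approached as far as the arm can. A call with a number of a shift or a turn outside -1 to 1 is refused whole. A call with a gripper value outside its range is refused whole. The fingers move at their own pace and stop on an object; "squeeze" is the grip in N (left out, the last holds). Time passes only in rows, so rows that repeat a pose let the fingers close. It gives the time, the measured TCP pose, the force, the opening and the grip force at its end, in the units of the state.
- get_state(): the state, without advancing time (a new reading comes with each control period).
- capture(name): name is "scene" or "top" or "wrist"; returns a dict with "image" (480x640x3 uint8, red, green, blue), "intrinsics" (3x3 intrinsics, pixels), "k1" (the pictures are not rectified: a ray, as slopes to the right and down, at radius r is drawn at 1 + k1 r^2 times it, then the intrinsics apply), "R" (3x3) and "t" (3): a world point X has camera coordinates R X + t. Camera axes: x right, y down, z forward; pixel columns grow to the right and rows downward; lengths in m; the calibration is good to about 2 mm. A picture is of the moment at which its call begins. There is no depth.
- job_done(): hands the job in; it is judged then, once.
Trained networks look in a picture, given as the dict that the camera call returned (one of the last four; its "shot" number tells which), for a name from the list of things; names that differ only in an ending like _2 or _b are one class to them, and where a whole thing is asked for, a point or a joint stands for the part that bears it (a point fixed in the world has none). Each returns a list of dicts, best first, with "score" (0 to 1); they miss things now and then, are a little off and sometimes report something else, mostly with a low value. They report only what shows in the picture. A call takes as long as a camera call.
- find_in(picture, thing): "pixel" ([row, column] in pixels, amid what is visible of it).
The state is a dict: "t": time; "joints": joint angles; "qvel": joint speeds; "joint_torque": joint torques, N m; "position": TCP position; "eef_rot": TCP orientation; "ft_force": force on the tool from outside, world axes, zero at the start; "wrist_torque": the same for the moment, N m; "opening": finger opening in m; "finger_force": force on a finger pad.
Only numpy, scipy, OpenCV 4.12 (cv2) and the standard library are available. Lean on these libraries where they do the work, as an engineer would, in place of code of your own. Each camera call takes 0.05 s, during which the arm holds its last target. There are 200 camera calls.

## Working session

There is one attempt and no reset: what is moved stays moved. The work goes in short steps, Python scripts to look and compute and a tool call to move; the robot and the scene stay as the last step left them, time stands still between calls to the robot, and variables do not carry over. Pictures are saved under pics/ and viewed, at most 10 in all, crops included, and the job is handed in when it is done.

Besides the shell and the picture viewer there is one more tool, called as name([rows], argument=value, ...), one row to a line, values as JSON. step_arm: Moves the arm, as the interface text tells. Shifts and turns lie within -1 to 1; 1 stands for 25 cm of shift or 360 degrees of turn. Its arguments: {"type":"object","properties":{"series":{"type":"array","items":{"type":"array"}},"squeeze":{"type":"number"}},"required":["series"]}

```bash
mkdir -p pics; cat > h.py <<'E'
from plant import *
import numpy as np, cv2
def ray(p,rc):
    K=np.array(p["intrinsics"]);R=np.array(p["R"]);t=np.array(p["t"])
    u=np.array([(rc[1]-K[0,2])/K[0,0],(rc[0]-K[1,2])/K[1,1]]);s=u.copy()
    for _ in range(20): s=u/(1+p["k1"]*(s@s))
    return -R.T@t, R.T@np.array([s[0],s[1],1])
def at(p,rc,z):
    o,d=ray(p,rc); return o+d*(z-o[2])/d[2]
E
python3 - <<'E'
from h import *
for n in("top","scene"):
    p=capture(n); cv2.imwrite(f"pics/{n}1.png",p["image"][:,:,::-1])
    for k in("rail_pin","rail_free_end","short_rail_end","long_rail"):
        for f in find_in(p,k)[:3]: print(n,k,f["pixel"],round(f["score"],2),at(p,f["pixel"],.019).round(4))
s=get_state();print(s["t"],s["position"],s["eef_rot"],s["opening"])
E
```

```text
top rail_pin [268.3, 362.4] 0.89 [ 0.6324 -0.0511  0.019 ]
top rail_free_end [298.2, 387.8] 0.95 [ 0.5864 -0.0894  0.019 ]
top short_rail_end [193.0, 310.1] 0.62 [0.7495 0.0282 0.019 ]
top long_rail [300.4, 386.1] 0.96 [ 0.5831 -0.0867  0.019 ]
scene rail_pin [300.9, 252.5] 0.88 [ 0.6895 -0.0895  0.019 ]
scene rail_free_end [278.2, 215.3] 0.94 [ 0.6166 -0.1158  0.019 ]
scene short_rail_end [304.2, 343.5] 0.92 [0.7614 0.0116 0.019 ]
scene long_rail [278.2, 215.1] 0.59 [ 0.6164 -0.116   0.019 ]
0.5 [0.2695416  0.61881535 0.1936594 ] [-1.14496920e-05  2.03972351e-01  9.78976648e-01 -4.46242751e-05] 0.08502837897390088
```

View pics/top1.png

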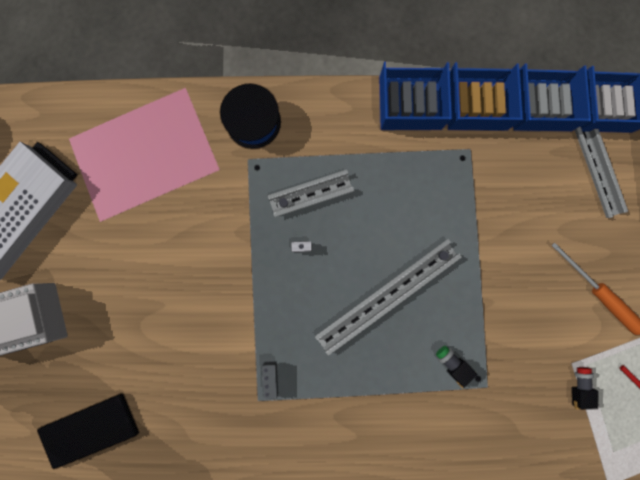

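View pics/scene1.png

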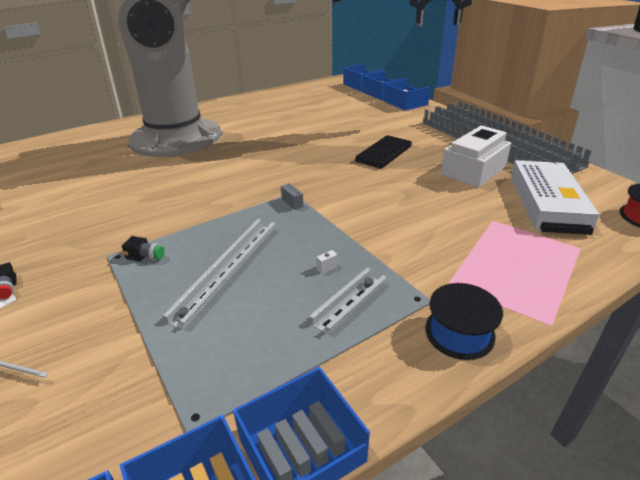

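The top view shows the long rail with its bolt near (253,446) and its free end near (343,324). The stop is at (246,301). The short rail has its bolt at (202,283) and its end at (182,350). The scene view agrees with this.

```bash
python3 - <<'E'
from h import *
p=capture("top")
cv2.imwrite("pics/crop1.png",cv2.resize(p["image"][150:370,240:490,::-1],None,fx=3,fy=2.7,interpolation=cv2.INTER_CUBIC))
for n,rc,z in(("pin",(253,446),.01),("end",(343.5,323.5),.019),("far",(248.5,457),.019),("stop",(246,301),.025),("sbolt",(202,283),.019),("send",(182,350),.019),("btn",(365,458),.02),("corner",(380,269),.02)):
    print(n,at(p,rc,z).round(4))
a,b=at(p,(343.5,323.5),.019),at(p,(248.5,457),.019);print(np.linalg.norm(a-b))
E
```

```text
pin [ 0.6551 -0.1837  0.01  ]
end [0.5189 0.0095 0.019 ]
far [ 0.6615 -0.1985  0.019 ]
stop [0.667  0.0425 0.025 ]
sbolt [0.7357 0.0702 0.019 ]
send [ 0.7664 -0.0339  0.019 ]
btn [ 0.4834 -0.1956  0.02  ]
corner [0.4646 0.0924 0.02  ]
0.25221807759230125
```

View pics/crop1.png

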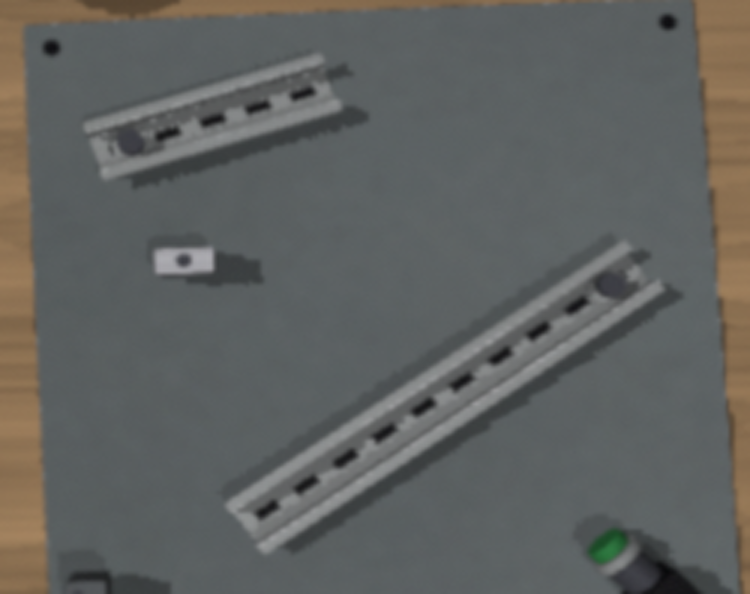

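step_arm([
  [[0.08,-0.19,0],[0,0,0.02],0],
  [[0.16,-0.38,0],[0,0,0.04],0],
  [[0.24,-0.57,0],[0,0,0.06],0],
  [[0.32,-0.76,0],[0,0,0.08],0],
  [[0.4,-0.96,0],[0,0,0.09],0],
  [[0.4,-0.96,0],[0,0,0.09],0],
])

```text
t: 1.3
position: [0.3722, 0.3742, 0.194]
eef_rot: [0.0, -0.074, 0.997, -0.001]
ft_force: [-0.3, 0.6, 0.8]
opening: -0.0002
finger_force: 0.0
```

step_arm([
  [[0.08,-0.19,0],[0,0,0],0],
  [[0.16,-0.38,0],[0,0,0],0],
  [[0.24,-0.57,0],[0,0,0],0],
  [[0.32,-0.76,0],[0,0,0],0],
  [[0.4,-0.96,0],[0,0,0],0],
  [[0.4,-0.96,0],[0,0,0],0],
])

```text
t: 2.05
position: [0.4711, 0.1353, 0.194]
eef_rot: [0.0, -0.074, 0.997, -0.0]
ft_force: [-0.6, 0.7, 0.0]
opening: 0.0002
finger_force: 0.0
```

step_arm([
  [[0.01,-0.2,-0.1],[0,0,0],0],
  [[0.02,-0.4,-0.2],[0,0,0],0],
  [[0.03,-0.6,-0.3],[0,0,0],0],
  [[0.04,-0.8,-0.4],[0,0,0],0],
  [[0.04,-0.8,-0.4],[0,0,0],0],
  [[0.04,-0.8,-0.4],[0,0,0],0],
])

```text
t: 2.8
position: [0.4802, -0.0593, 0.0938]
eef_rot: [0.0, -0.078, 0.997, 0.0]
ft_force: [-0.5, 0.9, -0.4]
opening: 0.0002
finger_force: 0.0
```

```bash
python3 - <<'E'
from h import *
for n in("top","wrist"):
    p=capture(n); cv2.imwrite(f"pics/{n}2.png",p["image"][:,:,::-1])
s=get_state();print(s["t"],s["position"],s["eef_rot"],s["opening"],s["ft_force"])
E
```

```text
2.9 [ 0.48041624 -0.05888507  0.09419973] [ 5.89799913e-04 -7.88421869e-02  9.96886856e-01  3.97207742e-04] 4.7620299046689895e-06 [-0.18015648  0.97842059 -0.0873716 ]
```

View pics/wrist2.png

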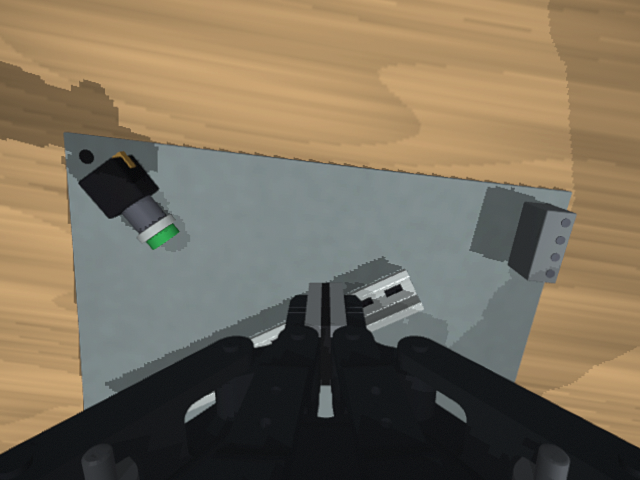

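The wrist view shows the shut fingers, with tips at about (283,325), on the near side of the rail. The calculated gap to the rail's side is about 38 mm. I'll go down beside it.

step_arm([
  [[0,0,-0.12],[0,0,0],0],
  [[0,0,-0.23],[0,0,0],0],
  [[0,0,-0.29],[0,0,0],0],
  [[0,0,-0.328],[0,0,0],0],
  [[0,0,-0.328],[0,0,0],0],
])

```text
t: 3.52
position: [0.4796, -0.0608, 0.0117]
eef_rot: [-0.0, -0.077, 0.997, 0.0]
ft_force: [0.3, -0.4, -0.0]
opening: 0.0002
finger_force: 0.0
```

step_arm([
  [[0.06,0.05,0],[0,0,0],0],
  [[0.12,0.095,0],[0,0,0],0],
  [[0.16,0.13,0],[0,0,0],0],
  [[0.2,0.16,0],[0,0,0],0],
  [[0.24,0.19,0],[0,0,0],0],
  [[0.29,0.22,0],[0,0,0],0],
  [[0.34,0.245,0],[0,0,0],0],
  [[0.39,0.265,0],[0,0,0],0],
  [[0.43,0.28,0],[0,0,0],0],
  [[0.43,0.28,0],[0,0,0],0],
])

```text
t: 4.78
position: [0.5878, 0.0091, 0.0117]
eef_rot: [0.0, -0.077, 0.997, -0.0]
ft_force: [-0.5, -0.7, -0.6]
opening: -0.0001
finger_force: 0.0
```

```bash
python3 - <<'E'
from h import *
p=capture("top"); cv2.imwrite("pics/top3.png",cv2.resize(p["image"][150:370,240:490,::-1],None,fx=3,fy=2.7,interpolation=cv2.INTER_CUBIC))
s=get_state();print(s["t"],s["position"],s["ft_force"])
E
```

```text
4.825 [0.58708686 0.00873552 0.01157854] [-0.27792058  1.69151438 -0.64353331]
```

View pics/top3.png

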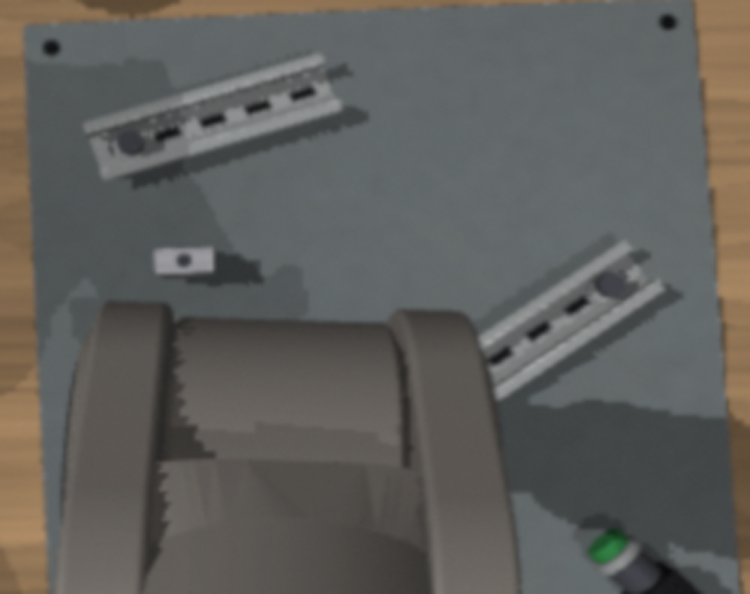

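The rail hasn't moved in this view: its part at the bolt is at the same angle as before. I'll check against the other cameras.

```bash
python3 - <<'E'
from h import *
p=capture("scene"); cv2.imwrite("pics/scene4.png",cv2.resize(p["image"][150:370,90:390,::-1],None,fx=2.6,fy=2.6))
for n,rc,z in(("pin",(313,183),.01),("end",(226,267),.019),("stop",(257,327),.025),("send",(322,322),.019)):
    print(n,at(p,rc,z).round(4))
o,_=ray(p,(0,0));print("scenecam",o)
s=get_state()
K=np.array(p["intrinsics"])
for n in("scene","top"):
    p=capture(n);c=np.array(p["R"])@s["position"]+p["t"];q=c[:2]/c[2];q=q*(1+p["k1"]*(q@q));K=np.array(p["intrinsics"]);print(n,"tcp row,col",K[1,1]*q[1]+K[1,2],K[0,0]*q[0]+K[0,2])
print(s["joints"],s["ft_force"])
E
```

```text
pin [ 0.6514 -0.1772  0.01  ]
end [0.5341 0.0083 0.019 ]
stop [0.6684 0.0441 0.025 ]
send [ 0.7738 -0.03    0.019 ]
scenecam [ 1.12402416 -0.23971599  0.4414236 ]
scene tcp row,col 244.85232239130966 281.69974826643323
top tcp row,col 298.387362085712 323.6429142719122
[-0.28056619  0.57178669  0.21004838  1.91705147 -0.18207471  0.6716676
  1.76523024] [-0.54453465  0.47800715  0.03312891]
```

View pics/scene4.png

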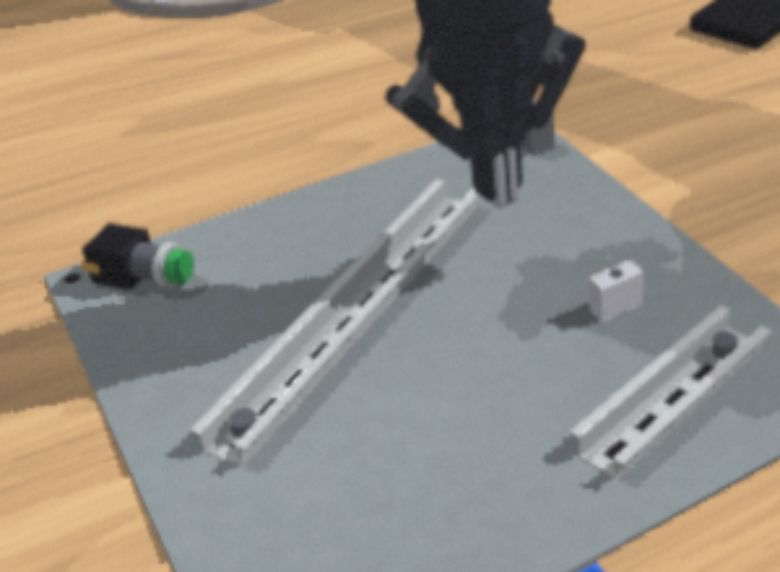

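```bash
python3 - <<'E'
from h import *
s=get_state();P=np.array(s["position"]);print(s["t"],P)
p=capture("scene")
def proj(p,X):
    c=np.array(p["R"])@X+p["t"];q=c[:2]/c[2];q=q*(1+p["k1"]*(q@q));K=np.array(p["intrinsics"]);return np.array([K[1,1]*q[1]+K[1,2],K[0,0]*q[0]+K[0,2]]).round(1)
for dz in(0,.01,.02,.03,.04):print("z",dz,proj(p,P+[0,0,dz]))
w=capture("wrist")
print("wrist tcp",proj(w,P),"cam",ray(w,(240,320)))
for n,X in(("end",[.519,.0095,.019]),("pin",[.6515,-.181,.01]),("stop",[.667,.0425,.025])):print(n,proj(p,np.array(X)),proj(w,np.array(X)))
cv2.imwrite("pics/w5.png",w["image"][:,:,::-1])
E
```

```text
4.975 [0.58642891 0.00842644 0.01160686]
z 0 [244.8 281.6]
z 0.01 [239.8 281.2]
z 0.02 [234.7 280.8]
z 0.03 [229.5 280.3]
z 0.04 [224.3 279.9]
wrist tcp [271.6 323.8] cam (array([ 0.51498018, -0.00193709,  0.19141963]), array([ 0.29247104,  0.0312555 , -0.955974  ]))
end [221.7 263.8] [138.2 349.4]
pin [314.1 180.3] [333.  -48.2]
stop [256.9 325.6] [428.2 363.3]
```

View pics/w5.png

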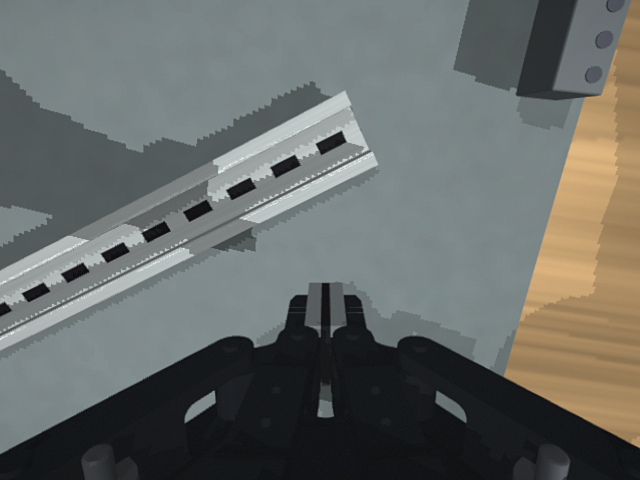

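In the wrist view the fingertips are at (283,325), against a predicted (272,324). In the scene view they are at row 227, against a predicted 245. The real tips are therefore about 30 mm higher than the reported TCP, and they passed over the rail. I'll go back and feel my way down to the plate, checking the force.

step_arm([
  [[0,0,0.08],[0,0,0],0],
  [[-0.2,-0.13,0.08],[0,0,0],0],
  [[-0.42,-0.28,0.08],[0,0,0],0],
  [[-0.42,-0.28,0.04],[0,0,0],0],
  [[-0.42,-0.28,0],[0,0,0],0],
  [[-0.42,-0.28,0],[0,0,0],0],
])

```text
t: 5.82
position: [0.4829, -0.0602, 0.011]
eef_rot: [-0.0, -0.078, 0.997, 0.0]
ft_force: [1.8, -0.2, -0.3]
opening: 0.0002
finger_force: 0.0
```

```bash
python3 - <<'E'
from h import *
s=get_state();P=np.array(s["position"]);print(s["t"],P,s["ft_force"])
p=capture("scene");w=capture("wrist")
a=cv2.resize(p["image"][130:280,180:380,::-1],(800,600)); 
cv2.imwrite("pics/s6.png",a)
def proj(p,X):
    c=np.array(p["R"])@X+p["t"];q=c[:2]/c[2];q=q*(1+p["k1"]*(q@q));K=np.array(p["intrinsics"]);return np.array([K[1,1]*q[1]+K[1,2],K[0,0]*q[0]+K[0,2]]).round(1)
for dz in(0,.01,.02,.03,.04):
    q=proj(p,P+[0,0,dz]);print(dz,q,"crop xy",(q[1]-180)*4,(q[0]-130)*4, proj(w,P+[0,0,dz]))
E
```

```text
5.825 [ 0.48289256 -0.06016524  0.0110256 ] [ 1.80401376 -0.20808551 -0.28557948]
0 [228.  218.9] crop xy 155.60000000000002 392.0 [271.2 324. ]
0.01 [223.2 218.1] crop xy 152.39999999999998 372.79999999999995 [278.9 324. ]
0.02 [218.3 217.2] crop xy 148.79999999999995 353.20000000000005 [287.4 323.9]
0.03 [213.3 216.4] crop xy 145.60000000000002 333.20000000000005 [296.9 323.8]
0.04 [208.3 215.5] crop xy 142.0 313.20000000000005 [307.6 323.7]
```

View pics/s6.png

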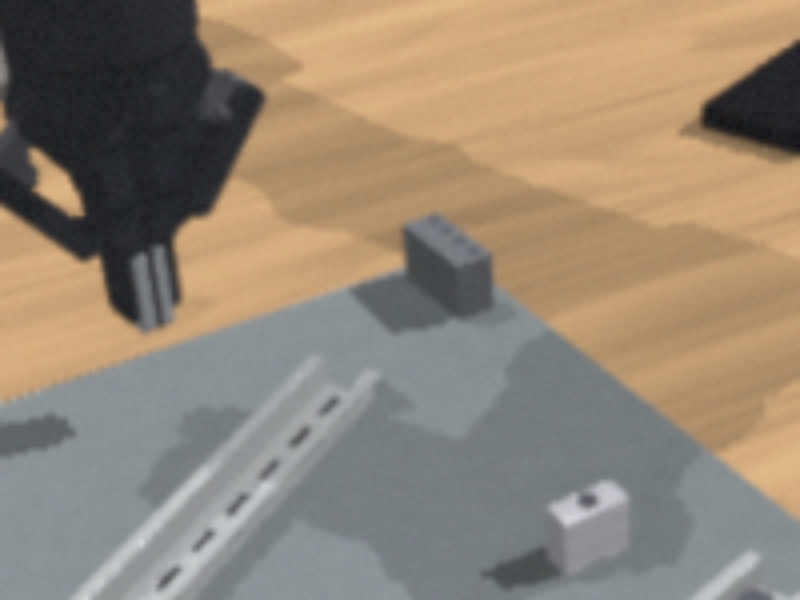

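The tip shows at crop (150,328), which puts it about 32 mm above the reported TCP, at a true height of about 44 mm. I'll lower in stages and watch the force.

step_arm([
  [[0,0,-0.04],[0,0,0],0],
  [[0,0,-0.08],[0,0,0],0],
  [[0,0,-0.095],[0,0,0],0],
  [[0,0,-0.095],[0,0,0],0],
])

```text
t: 6.42
position: [0.4817, -0.0612, -0.0125]
eef_rot: [-0.001, -0.077, 0.997, 0.0]
ft_force: [0.2, 0.2, 0.3]
opening: -0.0002
finger_force: 0.0
```

step_arm([
  [[0,0,-0.015],[0,0,0],0],
  [[0,0,-0.015],[0,0,0],0],
])

```text
t: 6.68
position: [0.482, -0.0611, -0.0159]
eef_rot: [-0.0, -0.077, 0.997, 0.0]
ft_force: [0.4, -0.3, -0.1]
opening: 0.0003
finger_force: 0.0
```

```bash
python3 - <<'E'
from h import *
s=get_state();P=np.array(s["position"]);print(s["t"],P,s["ft_force"])
p=capture("scene")
cv2.imwrite("pics/s7.png",cv2.resize(p["image"][130:280,180:380,::-1],(800,600)))
E
```

```text
6.675 [ 0.48202548 -0.06113688 -0.01586961] [ 0.41381965 -0.28792375 -0.10338721]
```

View pics/s7.png

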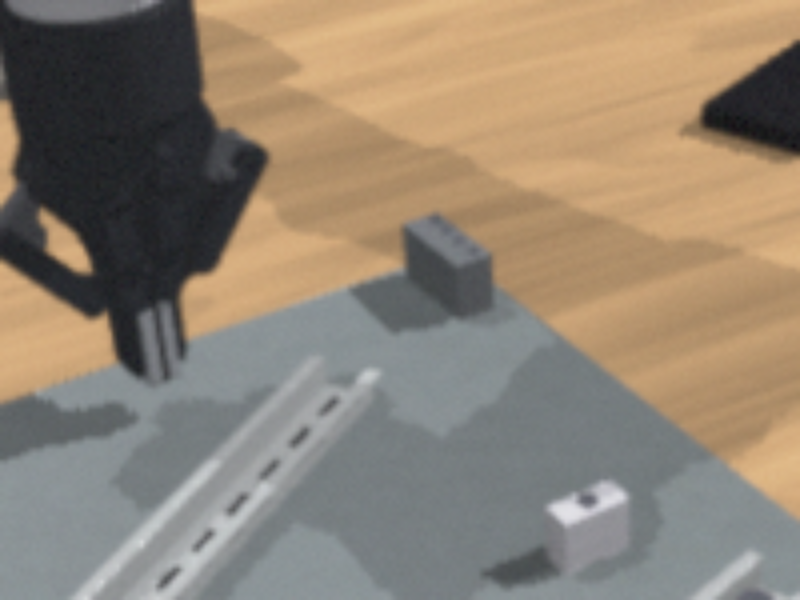

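The reported z is now negative with no contact force, so the height offset is real. The tip at (160,381) is about 15–20 mm above the table, so I'll continue down in small steps.

step_arm([
  [[0,0,-0.015],[0,0,0],0],
  [[0,0,-0.015],[0,0,0],0],
])

```text
t: 6.98
position: [0.4819, -0.0611, -0.0197]
eef_rot: [-0.0, -0.077, 0.997, 0.0]
ft_force: [-0.4, -0.5, 0.4]
opening: 0.0003
finger_force: 0.0
```

step_arm([
  [[0,0,-0.012],[0,0,0],0],
  [[0,0,-0.012],[0,0,0],0],
])

```text
t: 7.22
position: [0.4819, -0.0611, -0.0227]
eef_rot: [-0.0, -0.077, 0.997, 0.0]
ft_force: [0.2, 0.7, -0.4]
opening: 0.0003
finger_force: 0.0
```

Now the first half of the push.

step_arm([
  [[0.06,0.05,0],[0,0,0],0],
  [[0.11,0.09,0],[0,0,0],0],
  [[0.15,0.125,0],[0,0,0],0],
  [[0.19,0.16,0],[0,0,0],0],
  [[0.23,0.19,0],[0,0,0],0],
])

```text
t: 7.85
position: [0.5399, -0.0133, -0.0227]
eef_rot: [-0.0, -0.077, 0.997, -0.0]
ft_force: [-1.2, -1.9, 0.3]
opening: -0.0002
finger_force: 0.8
```

```bash
python3 - <<'E'
from h import *
s=get_state();print(s["t"],s["position"],s["ft_force"])
for n in("scene","wrist"):
    p=capture(n)
    for f in find_in(p,"rail_free_end")[:2]: print(n,f["pixel"],f["score"],at(p,f["pixel"],.019))
E
```

```text
7.85 [ 0.53989432 -0.01325129 -0.0226806 ] [-1.24573966 -1.88470818  0.28606434]
scene [277.2, 223.9] 0.76 [ 0.62121969 -0.10421611  0.019     ]
wrist [400.5, 94.5] 0.85 [ 0.59875649 -0.10348141  0.019     ]
```

There is contact at about 2 N and the rail is moving. I'll continue along the arc.

step_arm([
  [[0.05,0.03,0],[0,0,0],0],
  [[0.1,0.055,0],[0,0,0],0],
  [[0.15,0.08,0],[0,0,0],0],
  [[0.2,0.098,0],[0,0,0],0],
  [[0.23,0.106,0],[0,0,0],0],
  [[0.25,0.112,0],[0,0,0],0],
  [[0.25,0.112,0],[0,0,0],0],
])

```text
t: 8.93
position: [0.6026, 0.0146, -0.0225]
eef_rot: [0.0, -0.077, 0.997, 0.0]
ft_force: [0.6, -0.0, -0.0]
opening: -0.0002
finger_force: 0.0
```

step_arm([
  [[0.012,0.003,0],[0,0,0],0],
  [[0.024,0.005,0],[0,0,0],0],
  [[0.024,0.005,0],[0,0,0],0],
])

```text
t: 9.3
position: [0.6083, 0.0156, -0.0225]
eef_rot: [0.0, -0.077, 0.997, 0.0]
ft_force: [0.0, -0.8, 0.3]
opening: 0.0001
finger_force: 0.3
```

step_arm([
  [[0.01,0.001,0],[0,0,0],0],
  [[0.01,0.001,0],[0,0,0],0],
])

```text
t: 9.55
position: [0.6108, 0.016, -0.0225]
eef_rot: [0.0, -0.077, 0.997, 0.0]
ft_force: [-0.5, -1.3, -0.3]
opening: -0.0006
finger_force: 0.4
```

step_arm([
  [[0.01,0.001,0],[0,0,0],0],
  [[0.01,0.001,0],[0,0,0],0],
])

```text
t: 9.8
position: [0.6133, 0.0163, -0.0225]
eef_rot: [0.0, -0.077, 0.997, 0.0]
ft_force: [-1.4, 0.6, -0.5]
opening: 0.0005
finger_force: 0.4
```

```bash
python3 - <<'E'
from h import *
s=get_state();print(s["t"],s["position"],s["ft_force"])
p=capture("scene")
cv2.imwrite("pics/s8.png",cv2.resize(p["image"][190:350,150:390,::-1],(800,533)))
E
```

```text
9.8 [ 0.61331388  0.0162955  -0.02253041] [-1.43508405  0.63195467 -0.51128584]
```

View pics/s8.png

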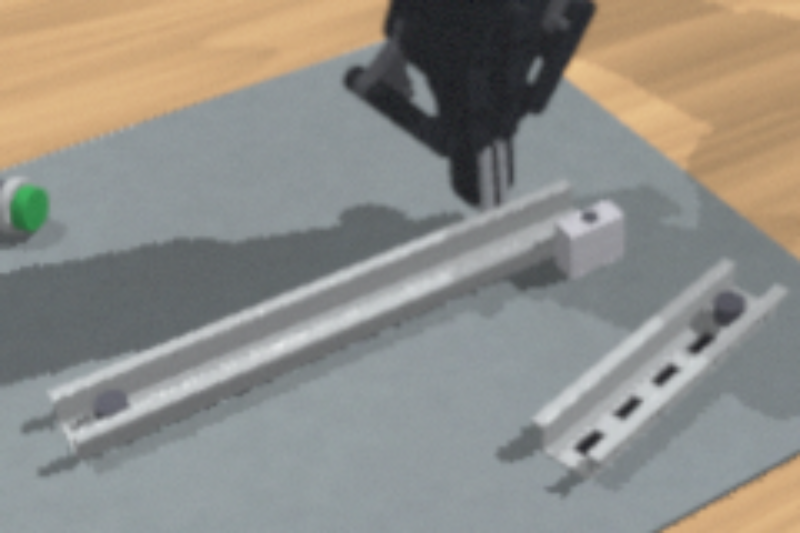

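The rail has nearly reached the stop at crop (240,590), and the short rail hasn't moved. I'll push a little more until the force rises.

step_arm([
  [[0.01,0.001,0],[0,0,0],0],
  [[0.01,0.001,0],[0,0,0],0],
])

```text
t: 10.1
position: [0.6142, 0.0163, -0.0228]
eef_rot: [-0.001, -0.077, 0.997, 0.0]
ft_force: [-5.2, 0.3, 2.8]
opening: 0.0001
finger_force: 2.5
```

step_arm([
  [[0.01,0.001,0],[0,0,0],0],
  [[0.01,0.001,0],[0,0,0],0],
])

```text
t: 10.35
position: [0.6143, 0.0162, -0.0233]
eef_rot: [-0.004, -0.077, 0.997, 0.0]
ft_force: [-10.7, -0.1, 6.0]
opening: -0.0001
finger_force: 5.2
```

The force rose to 11 N with no further motion, so the rail is against the stop. I'll back off, lift and hand in.

step_arm([
  [[-0.05,0,0],[0,0,0],0],
  [[-0.15,0,0],[0,0,0],0],
  [[-0.15,0,0.1],[0,0,0],0],
  [[-0.15,0,0.3],[0,0,0],0],
  [[-0.15,0,0.45],[0,0,0],0],
  [[-0.15,0,0.45],[0,0,0],0],
  [[-0.15,0,0.45],[0,0,0],0],
])

```text
t: 11.22
position: [0.5805, 0.0168, 0.0896]
eef_rot: [0.0, -0.077, 0.997, 0.0]
ft_force: [0.4, 0.2, 0.2]
opening: -0.0
finger_force: 0.0
```

```bash
python3 - <<'E'
from h import *
s=get_state();print(s["t"],s["position"],s["ft_force"])
p=capture("scene")
for k in("rail_free_end","short_rail_end"):
    for f in find_in(p,k)[:1]: print(k,f["pixel"],f["score"])
print(job_done())
E
```

```text
11.225 [0.58046584 0.01683097 0.08964746] [0.36026674 0.18838872 0.22514673]
rail_free_end [289.0, 239.8] 0.97
short_rail_end [304.8, 340.9] 0.59
the job is handed in; nothing more can be done
None
```

I swung the long rail against its stop (contact force rose to about 11 N with no further motion), saw no movement of the short rail, backed the arm clear and handed the job in at about 11 s; no verdict was returned.

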